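# Lean the washed bar mould on the drip stand

## Task

Take the large chocolate mould (the tallest and widest of the three in the wash rack) and set it down, without dropping it, on the steel drip stand: standing upright along the ledge, roughly in the middle, leaning back flat against the sloped backstop with its cavities facing outwards, away from the backstop. Let go so that it stays there by itself, and leave the other moulds and utensils where they are.

Things in the scene. Friction and masses are not known exactly. Their poses are not given: they have to be found in the camera images.
- mould: the large chocolate mould, to be moved: rigid white plastic, 160 mm wide (y), 130 mm tall (z), 14 mm thick (x), about 0.2 kg; three tall bar cavities open on its +x side, plain back on -x. It stands on a long edge in one of the rack's slots; lifts straight out. Origin: centre of the edge it stands on, mid-thickness; z to the opposite edge.
- rack: aluminium wash rack, fixed: base 200 mm (x) by 150 mm (y), 8 mm thick; three slots at x = -65, 0, +65 mm, each 17 mm wide between 6 mm pins that rise to 51 mm above the table at y = +-45 mm. Moulds stand on the base plate, within 4 degrees of upright, cavities to the rack's +x. Origin: centre of the underside, on the table; z up.
- backstop: sloped backstop with ledge, fixed steel, 220 mm wide. Its frame tilts with it, 20 degrees back from upright. Origin: mid-width of the corner between face and ledge, 38 mm above the table. z: up along the face (72 mm long, panel 6 mm thick). x: out of the face to the open side. y: along the ledge. Ledge: plane z = 0, 24 mm deep in x, then a lip 3 mm thick, 5 mm high.
- stand: the drip stand that carries the backstop, fixed, 102 mm tall in all: steel base plate 150 mm by 200 mm (y), 8 mm thick, reaching 100 mm behind and 50 mm in front of the origin. Origin: on the table, straight below the backstop's origin; z up, x level towards the open side. A mould seated flat has axes matching the backstop's, origin at about x = 7, y = 0, z = 0 mm there.
- small_a: small chocolate mould identical to its twin, white rigid plastic, 110 mm wide, 90 mm tall, 14 mm thick, 4 by 3 square cavities, stands upright in another slot of the rack; origin at the centre of the edge it stands on, x out of its cavity side, z up. Not to be disturbed.
- small_b: small chocolate mould identical to its twin, white rigid plastic, 110 mm wide, 90 mm tall, 14 mm thick, 4 by 3 square cavities, stands upright in another slot of the rack; origin at the centre of the edge it stands on, x out of its cavity side, z up. Not to be disturbed.
- spatula: steel spatula with black handle, 230 mm long (x, blade to +x), 26 mm wide, 18 mm high, lying between the rack and the stand. Origin: middle of its underside. Bystander.
- beaker: small open steel beaker, 56 mm across, 60 mm tall, standing between the rack and the stand. Origin: centre of its underside. Bystander.
- bowl: steel bowl, 140 mm across, 60 mm tall, at the far side of the table. Origin: centre of its underside. Bystander.
- jar: closed jar, 64 mm across, 85 mm tall, at the far side of the table. Origin: centre of its underside. Bystander.
- tub: open white plastic tub, 140 x 100 x 60 mm, at the right side of the table. Origin: centre of its underside. Bystander.
- mould_face (a point): a point on the cavity side of the large mould: 7 mm along its x and 65 mm along its z from its origin (the middle of that side).
Things that resemble listed ones, but are neither listed nor needed, are in the scene too. What is shaped like the stand but red is not meant.

How it is judged:
At the end, for the whole second after the job is handed in: The large mould is released and at rest on the stand's ledge: bottom edge within 6 mm of the ledge and behind the lip, at most 30 mm off the middle, leaning on the backstop within 7 degrees (0.13 rad) of flat and square to it, cavities outwards (z of mould in the frame of backstop between -0.004 and 0.006 m and x of mould in the frame of backstop between 0.002 and 0.021 m and y of mould in the frame of backstop between -0.03 and 0.03 m and angle between the z axis of mould and the z axis of backstop, either way round below 0.13 rad and angle between the x axis of mould and the x axis of backstop, either way round below 0.13 rad and x of mould_face in the frame of backstop above 0.0095 m and contact force between mould and backstop above 0.2 N and linear speed of mould below 0.02 m/s and angular speed of mould below 0.1 rad/s); the robot touches nothing.
It fails at once if the large mould is dropped or knocked: it moves faster than 0.5 m/s while the fingers do not hold it (contact force between mould and the fingers below 0.05 N and linear speed of mould above 0.5 m/s).
It fails at once if another mould is displaced by more than 30 mm (distance of any of small_a, small_b from where it was at the start of the episode above 0.03 m).
It fails at once if a utensil (spatula, beaker, bowl, jar, tub) is displaced by more than 40 mm (distance of any of spatula, beaker, bowl, jar, tub from where it was at the start of the episode above 0.04 m).
It also fails if it takes over 38 s, if anything falls off the work surface, if the arm or the gripper's body presses on something with over 40 N, if the wrist force passes 120 N, or if a joint passes its speed limit or range.

## Robot

A 6-joint arm with a two-finger parallel gripper is mounted at the origin on the work surface. World frame = base frame: x ahead of the robot, y to its left, z up, the work surface at z = 0. Lengths are in m, angles in rad, forces in N, time in s.
With the tool pointing down it reaches from about 0.35 to 0.875 m from the base axis. Payload 4.2 kg.
Tool frame: the origin (TCP) lies on the centre line of the jaws, within the pads' length; the fingertips stand 19 mm ahead of it and the grasp point (between the pads) is the TCP; y points along the fingers, x is the direction in which the jaws open and shut, and the axes are right-handed (so a half turn about y gives the same grasp; the last joint's range is limited). The gripper opens to 85 mm and grips with 20 to 120 N. Pads are 22 mm wide; open, the fingers measure 114 mm over their backs; the gripper's body (76 mm by 85 mm) begins 54 mm behind the grasp point. The pads swing forward as they close: fully open they stand 13 mm farther back than shut.
Start: joints at [1.4, 0.385, 0.008, 0, -1.194, -0.259], TCP at [0.26, 0.568, 0.25] pointing down, gripper open.
Joint ranges: [-3.14, 3.14], [-1.21, 2.06], [-1.07, 1.41], [-3.16, 2.05], [-2.99, -0.16], [-3.1, 3.1]. Speed limits (rad/s): [2.79, 2.79, 3.14, 3.14, 3.14, 3.14].

## Interface

Orientations are given as a 3x3 rotation matrix whose columns are the frame's x, y, z axes.
In Python, from station import telemetry, optics, workorder gives the robot as it stands.
- The arm moves only by the tool arm_command, never from a script. Its argument "motion" is one flat list of numbers, 5 for each row, row after row: the finger opening in cm, from 0 to 8.54, then the shift along the tool's x, y, z in cm, then the turn about the tool's y in degrees. A call has 1 to 10 rows; each row shifts and turns the commanded pose from where the row before left it, along the tool's axes as they then stand; what a row does not reach is not made up. A row lasts 1/8 s, in which the tool goes at most 62.5 mm and 10.7 degrees, less where a joint would pass 70% of its speed; a pose out of reach is approached as far as the arm can. A call is refused whole if a number of a shift passes 6.25 or a number of a turn 10.7, either way. A call with a gripper value outside its range is refused whole. The fingers move at their own pace and stop on an object; "grip_force" is the grip in N (left out, the last holds). Time passes only in rows, so rows that do not move let the fingers close. It gives the time, the measured TCP pose, the force and the opening at its end, in the units of the state.
- telemetry.state(): the state, without advancing time (a new reading comes with each control period).
- optics.get_image(name): name is "side" or "top"; returns a dict with "frame" (480x640x3 uint8, blue, green, red), "depth" (480x640 float32, m along the optical axis (not along the pixel's ray), 0 where there is no reading), "fov_y" (degrees; the focal length in pixels is half the picture's height over the tangent of half this angle, whatever the lens; pixels are square), "cx", "cy" (the principal point, pixels), "xyz" and "rotation" of the camera in the world. Camera axes: x right, y down, z forward; pixel columns grow to the right and rows downward; lengths in m; the calibration is good to about 2 mm. A picture is of the moment at which its call begins.
- workorder.job_done(): hands the job in, once; it reports no verdict.
The state is a dict: "t": time; "joint_positions": joint angles; "joint_vel": joint speeds; "joint_torque": joint torques, N m; "tcp_pos": TCP position; "tcp_rot": TCP orientation; "force": force on the tool from outside, world axes, zero at the start; "torque": the same for the moment, N m; "gripper_width": finger opening in m.
Only numpy, scipy, OpenCV 4.12 (cv2) and the standard library are available. Lean on these libraries where they do the work, as an engineer would, in place of code of your own. Each camera call takes 0.05 s, during which the arm holds its last target. There are 200 camera calls.

## Working session

There is one attempt and no reset: what is moved stays moved. The work goes in short steps, Python scripts to look and compute and a tool call to move; the robot and the scene stay as the last step left them, time stands still between calls to the robot, and variables do not carry over. Pictures are saved under pics/ and viewed, about 8 in all and at most 12, crops included, and the job is handed in when it is done.

Besides the shell and the picture viewer there is one more tool, called after "Request:" in YAML: its name, and indented under it one key for each argument. arm_command: Moves the arm, as the interface text tells. Its arguments: {"type":"object","properties":{"motion":{"type":"array","items":{"type":"number"}},"grip_force":{"type":"number"}},"required":["motion"]}

```bash
mkdir -p pics; ls; cat > h.py <<'E'
import numpy as np, cv2, pickle
def cam(n):
    from station import optics
    d=optics.get_image(n); return d
def pts(d):
    H,W=d['depth'].shape; f=H/2/np.tan(np.radians(d['fov_y'])/2)
    u,v=np.meshgrid(np.arange(W),np.arange(H)); z=d['depth']
    p=np.stack([(u-d['cx'])/f*z,(v-d['cy'])/f*z,z],-1)
    P=p@np.array(d['rotation']).T+np.array(d['xyz']); P[z==0]=np.nan
    return P
E
python3 - <<'E'
from h import *
from station import telemetry
s=telemetry.state(); print(s)
for n in('top','side'):
    d=cam(n); cv2.imwrite(f'pics/{n}0.png',d['frame']); pickle.dump(d,open(n+'0.pkl','wb'))
    print(n,d['fov_y'],d['cx'],d['cy'],d['xyz'],d['rotation'],(d['depth']==0).mean())
E
```

```text
pics
{'t': 0.0, 'joint_positions': array([ 1.39958959e+00,  3.85581930e-01,  6.58350539e-03, -5.15188208e-04,
       -1.19399780e+00, -2.58585312e-01]), 'joint_vel': array([ 0.00016895,  0.00146418, -0.00148477, -0.00059859,  0.0013771 ,
       -0.00012983]), 'joint_torque': array([ 1.12897674e-04, -3.92289555e+01,  1.88406211e+01,  4.18622062e+00,
       -4.53539193e-03, -4.60376484e-06]), 'tcp_pos': array([0.26018232, 0.56765316, 0.24918726]), 'tcp_rot': array([[-4.16853612e-01, -8.46834410e-04,  9.08973239e-01],
       [-9.08970851e-01, -2.08607123e-03, -4.16854460e-01],
       [ 2.24918962e-03, -9.99997466e-01,  9.98385334e-05]]), 'force': array([-1.16000186,  0.70177996, -0.53605814]), 'torque': array([ 0.05226082,  0.05583046, -0.04517863]), 'gripper_width': 0.08531034405437378}
top 46.45644594033221 324.60737417669077 243.5412069284574 [ 0.44350343 -0.1912815   1.19962898] [[-0.02181228 -0.9922705   0.12216166]
 [-0.9995553   0.02412942  0.01752044]
 [-0.0203327  -0.12172517 -0.99235556]] 0.004033203125
side 47.757356835476266 320.2968467024993 240.18011267885186 [0.50808946 0.78133477 0.96404421] [[-0.99825836 -0.02717503  0.05236184]
 [-0.05679937  0.6825586  -0.72862033]
 [-0.01593975 -0.73032546 -0.68291335]] 0.004117838541666667
```

View pics/top0.png

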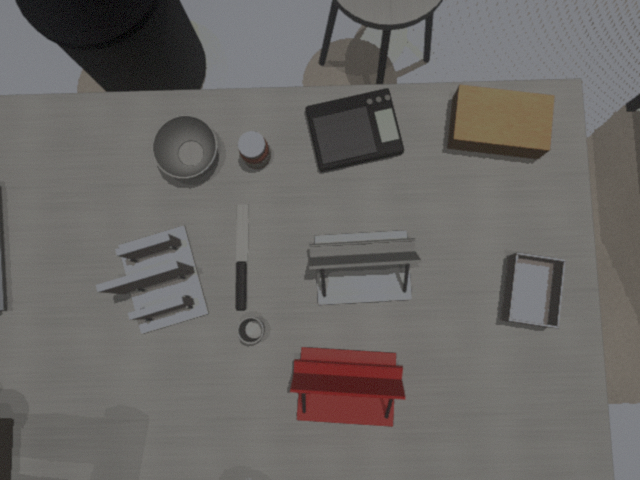

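View pics/side0.png

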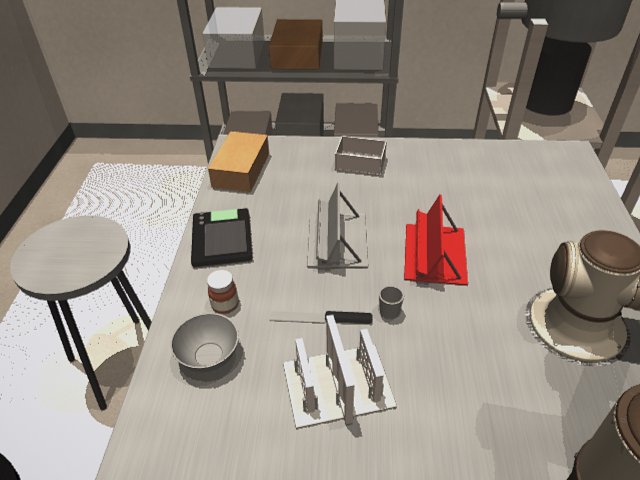

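The top view shows the rack at (160,280), with the large mould in the middle slot at (150,278). The grey stand is at (364,265) with its ledge side towards image-up, and the red decoy is below it. In the side view, the cavities of the small moulds seem to face image-right (world -x).

```bash
python3 - <<'E'
from h import *
D={n:pickle.load(open(n+'0.pkl','rb')) for n in('top','side')}
C={n:pts(d) for n,d in D.items()}
def rect(p,l):
    if len(p)<10: print(l,len(p));return
    r=cv2.minAreaRect((p[:,:2]*1000).astype(np.float32)); b=cv2.boxPoints(r)
    print(l,len(p),'c',np.round(r[0],1),'sz',np.round(r[1],1),'ang',round(r[2],1),'z',np.round(np.percentile(p[:,2],[2,50,98])*1000,1))
for n in C:
    P=C[n]; r0=(slice(210,345),slice(85,220)) if n=='top' else (slice(300,440),slice(270,410))
    q=P[r0].reshape(-1,3); q=q[~np.isnan(q[:,0])]
    rect(q[(q[:,2]>.108)&(q[:,2]<.2)],n+' large z>108')
    rect(q[(q[:,2]>.130)&(q[:,2]<.2)],n+' large top')
    rect(q[(q[:,2]>.004)&(q[:,2]<.014)],n+' rackbase')
    m=q[(q[:,2]>.088)&(q[:,2]<.104)]; print(n,'small tops z',np.round(np.percentile(m[:,2],[5,95]),3))
    r1=(slice(220,312),slice(295,425)) if n=='top' else (slice(175,275),slice(295,375))
    F=D[n]['frame'][r1].reshape(-1,3).astype(int); q=P[r1].reshape(-1,3)
    q=q[(F[:,2]-F[:,0]<60)&~np.isnan(q[:,0])]
    rect(q[(q[:,2]>.005)&(q[:,2]<.012)],n+' standbase')
    rect(q[(q[:,2]>.095)&(q[:,2]<.12)],n+' panel top')
    f=q[(q[:,2]>.055)&(q[:,2]<.097)]; rect(f,n+' face')
    c=np.median(f,0); f=f[np.abs(f-c).max(1)<.12]
    for k in range(5):
        c=f.mean(0); nrm=np.linalg.svd(f-c,full_matrices=False)[2][2]; e=np.abs((f-c)@nrm); f=f[e<max(.003,1.5*e.std())]
    print(n,'face plane n',np.round(nrm*np.sign(nrm[2]),3),'c',np.round(c,4),len(f))
    l=q[(q[:,2]>.036)&(q[:,2]<.055)]; rect(l,n+' ledge-ish')
d=D['side']; a=d['frame'][290:430,270:410]; b=d['frame'][175:275,290:375]
cv2.imwrite('pics/crop.png',np.hstack([cv2.resize(a,(560,560),interpolation=2)[:, 60:460],cv2.resize(b,(400,560),interpolation=2)]))
E
```

```text
top large z>108 835 c [520.3 188.4] sz [ 15.1 161.3] ang 15.8 z [111.1 137.4 142.3]
top large top 675 c [520.3 188.5] sz [ 15.1 160.6] ang 15.8 z [131.6 138.2 142.5]
top rackbase 4499 c [529.7 204.7] sz [299.7 289.2] ang 88.8 z [ 4.1  7.9 12.7]
top small tops z [0.091 0.102]
top standbase 3555 c [ 542.4 -243.5] sz [276.6 195.2] ang 88.7 z [ 5.2  8.3 11.7]
top panel top 506 c [ 536.4 -249.3] sz [ 13.5 218.3] ang 2.0 z [ 95.6 104.  108.8]
top face 744 c [ 545.1 -249.2] sz [ 81.9 219.4] ang 2.0 z [55.4 76.4 96.3]
top face plane n [0.939 0.033 0.342] c [ 0.5499 -0.2487  0.0749] 578
top ledge-ish 1623 c [ 541.9 -249.1] sz [ 98.2 219.3] ang 2.2 z [36.8 43.5 53.8]
side large z>108 742 c [520.3 189.2] sz [ 15.  164.2] ang 15.6 z [110.3 137.4 140.7]
side large top 627 c [520.1 189.9] sz [ 14.8 162.7] ang 15.5 z [131.6 137.7 141.1]
side rackbase 4293 c [520.3 126.5] sz [309.1 333.2] ang 0.9 z [ 4.2  7.8 12.7]
side small tops z [0.091 0.101]
side standbase 1772 c [ 549. -325.] sz [196.5 390.8] ang 2.8 z [ 5.2  7.9 11.3]
side panel top 229 c [ 536.3 -247.6] sz [ 10.4 223.7] ang 2.0 z [ 95.5 103.1 107.5]
side face 483 c [ 546.3 -246.5] sz [ 78.  222.9] ang 1.8 z [55.5 76.1 95.9]
side face plane n [0.935 0.035 0.353] c [ 0.5502 -0.2298  0.0708] 269
side ledge-ish 820 c [ 543.7 -247.5] sz [ 94.  225.8] ang 1.6 z [36.8 43.1 53.2]
```

View pics/crop.png

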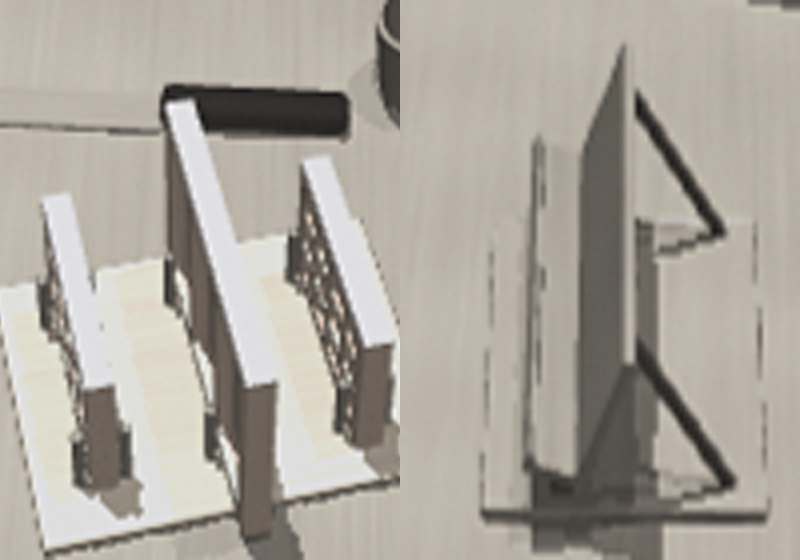

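The crop shows the cavity faces turned to image-left, which is world +x, the same way the stand opens. So only a yaw of about -14° is needed. I'll start moving above the mould.

Request:
arm_command:
  motion: [5,2.36,0,3.94,0,5,2.36,0,3.94,0,5,2.36,0,3.94,0,5,2.36,0,3.94,0,5,2.36,0,3.94,0,5,2.36,0,3.94,0,5,2.36,0,3.94,0,5,2.36,0,3.94,0,5,2.36,0,3.94,0,5,2.36,0,3.94,0]
  grip_force: 30

```text
t: 1.35
tcp_pos: [0.5207, 0.188, 0.25]
tcp_rot: [[-0.417, -0.001, 0.909], [-0.909, -0.0, -0.417], [0.001, -1.0, -0.0]]
force: [1.0, 0.8, 0.6]
gripper_width: 0.0499
```

Request:
arm_command:
  motion: [5,0,0,0,9.9,5,0,0,0,9.9,5,0,0,0,9.9,5,0,0,0,9.9,5,0,0,0,9.9,5,0,0,0,0,5,0,0,0,0]

```text
t: 2.22
tcp_pos: [0.5201, 0.1894, 0.2501]
tcp_rot: [[-0.961, -0.0, 0.276], [-0.276, -0.0, -0.961], [0.0, -1.0, 0.0]]
force: [0.3, 0.7, 0.3]
gripper_width: 0.0501
```

```bash
python3 - <<'E'
from h import *
d=pickle.load(open('side0.pkl','rb'));P=pts(d)[290:430,270:410].reshape(-1,3);F=d['frame'][290:430,270:410].reshape(-1,3)
a=np.radians(15.7);n=np.array([np.cos(a),np.sin(a)]);t=np.array([-n[1],n[0]])
q=P[:,:2]-[.5202,.189];X=q@n*1000;Y=q@t*1000;Z=P[:,2]*1000-8
m=(X>-9)&(X<14)&(Z>10)&(Z<126)&(abs(Y)<78)
print('x of face by y (cols -80..80 step10), rows z high->low')
for z in range(120,20,-12):
    print(z,[ (int(np.median(X[k])) if (k:=m&(abs(Z-z)<6)&(abs(Y-y)<5)).sum()>1 else None) for y in range(-75,80,10)])
E
```

```text
x of face by y (cols -80..80 step10), rows z high->low
120 [6, 7, 6, 7, 6, 7, 7, 7, 6, 6, 6, 6, 7, 6, 7, 7]
108 [6, 6, None, None, None, 6, 6, None, None, None, 6, None, None, None, None, 6]
96 [None, 5, None, None, None, 5, None, None, None, None, 5, None, None, None, None, 7]
84 [6, 3, None, None, None, 4, None, None, None, None, 4, None, None, None, None, 7]
72 [6, 1, None, None, None, 2, 0, None, None, None, 3, 3, None, None, None, 7]
60 [3, 1, None, None, None, 3, -1, None, None, None, 2, 0, None, None, None, 6]
48 [4, 1, 12, None, None, 4, 0, None, None, None, 2, 0, None, None, None, 7]
36 [6, 1, 11, None, None, 2, 0, None, None, None, 2, 10, None, None, None, 6]
24 [6, 1, 10, None, None, 3, -1, None, None, None, 4, 1, None, None, 6, 7]
```

Request:
arm_command:
  motion: [5,0,3,0,0,5,0,3,0,0,5,0,3,0,0,5,0,2,0,0,5,0,1,0,0,3,0,0,0,0,1,0,0,0,0,0,0,0,0,0,0,0,0,0,0,0,0,0,0,0]
  grip_force: 40

```text
t: 3.48
tcp_pos: [0.5208, 0.1898, 0.1313]
tcp_rot: [[-0.962, 0.002, 0.274], [-0.274, 0.001, -0.962], [-0.002, -1.0, -0.0]]
force: [-0.8, 1.0, 4.6]
gripper_width: 0.0135
```

Request:
arm_command:
  motion: [0,0,0,0,0,0,0,-0.5,0,0,0,0,-1,0,0,0,0,-2,0,0,0,0,-3,0,0,0,0,-3,0,0,0,0,-3,0,0,0,0,-2.5,0,0,0,0,0,0,0]

```text
t: 4.6
tcp_pos: [0.5208, 0.1897, 0.2823]
tcp_rot: [[-0.962, 0.003, 0.274], [-0.273, 0.002, -0.962], [-0.004, -1.0, -0.001]]
force: [-0.1, 0.4, -2.5]
gripper_width: 0.0128
```

```bash
cat > m.py <<'E'
from h import *
# mould pose from top+side: points in box near tcp
def mould(tag,save=True):
    from station import telemetry
    s=telemetry.state(); t=s['tcp_pos']; print('t',s['t'],'tcp',np.round(t,4),'F',np.round(s['force'],1),'w',s['gripper_width'])
    for n in('top','side'):
        d=cam(n); 
        if save: cv2.imwrite(f'pics/{n}_{tag}.png',d['frame']); pickle.dump(d,open(f'{n}_{tag}.pkl','wb'))
    return s
E
python3 - <<'E'
from m import *
s=mould('lift'); d=pickle.load(open('side_lift.pkl','rb')); d2=pickle.load(open('top_lift.pkl','rb'))
cv2.imwrite('pics/lift.png',np.hstack([d['frame'][150:450,220:520],d2['frame'][130:430,60:360]]))
E
```

```text
t 4.6 tcp [0.5208 0.1897 0.2823] F [-0.1  0.4 -2.5] w 0.012758493577489245
```

View pics/lift.png

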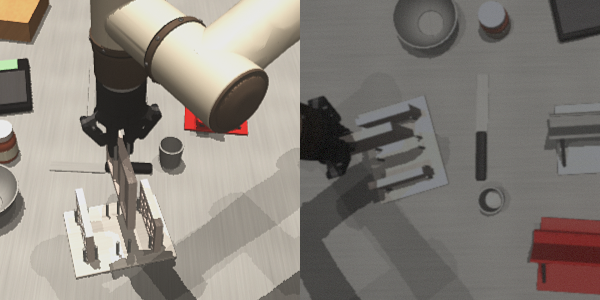

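Held and lifted clear; the small moulds in the rack are undisturbed. Next: carry it over the stand.

Request:
arm_command:
  motion: [0,0.48,0,3,0,0,0.8,0,5,0,0,0.8,0,5,0,0,0.8,0,5,0,0,0.8,0,5,0,0,0.8,0,5,0,0,0.8,0,5,0,0,0.8,0,5,0,0,0.64,0,4,0,0,0.3,0,1.66,0]

```text
t: 5.95
tcp_pos: [0.5712, -0.2516, 0.2776]
tcp_rot: [[-0.963, -0.005, 0.271], [-0.271, 0.001, -0.963], [0.004, -1.0, -0.002]]
force: [-0.1, 1.0, -2.5]
gripper_width: 0.0133
```

Request:
arm_command:
  motion: [0,0,0,0,4,0,0,0,0,6,0,0,0,0,4,0,0,0,0,0,0,0,3,0,0,0,0,3,0,0,0,0,2.5,0,0,0,0,0,0,0,0,0,0,0,0]

```text
t: 7.08
tcp_pos: [0.5728, -0.2498, 0.1963]
tcp_rot: [[-0.999, 0.001, 0.034], [-0.034, -0.001, -0.999], [-0.001, -1.0, 0.001]]
force: [0.0, -1.1, -1.5]
gripper_width: 0.0135
```

```bash
python3 - <<'E'
from m import *
s=mould('pre'); print(np.round(s['tcp_rot'],3))
d=pickle.load(open('side_pre.pkl','rb')); d2=pickle.load(open('top_pre.pkl','rb'))
# project expected mould base points into side view
def proj(d,p):
    c=np.array(d['rotation']).T@(np.array(p)-d['xyz']); f=240/np.tan(np.radians(d['fov_y'])/2); return c[0]/c[2]*f+d['cx'],c[1]/c[2]*f+d['cy']
print(proj(d,s['tcp_pos']-[0,-.08,.123]))
cv2.imwrite('pics/pre.png',np.hstack([cv2.resize(d['frame'][110:290,270:410],None,fx=3,fy=3,interpolation=2),cv2.resize(d2['frame'][180:320,290:420],(380,540))]))
for n,dd in(('side',d),('top',d2)):
    P=pts(dd).reshape(-1,3); q=P-s['tcp_pos']; k=(abs(q[:,0])<.03)&(abs(q[:,1])<.1)&(abs(q[:,2]+.06)<.07)&(P[:,2]>.085)
    q=q[k]; F=dd['frame'].reshape(-1,3)[k].astype(int)
    for z in range(-130,10,10):
        j=abs(q[:,2]*1000-z)<5; 
        if j.sum()>5: print(n,z,j.sum(),'x',np.round(np.percentile(q[j,0],[5,50,95])*1000,1),'y',np.round(np.percentile(q[j,1],[2,98])*1000,1))
E
```

```text
t 7.075 tcp [ 0.5728 -0.2498  0.1963] F [ 0.  -1.1 -1.5] w 0.013530490835415286
[[-0.999  0.001  0.034]
 [-0.034 -0.001 -0.999]
 [-0.001 -1.     0.001]]
(np.float64(321.8053614178829), np.float64(240.0149292713394))
side -110 50 x [-29.5 -25.9   3. ] y [-89.8  84.2]
side -100 49 x [-29.7 -25.2   3. ] y [-97.2  82.1]
side -90 23 x [-8.4 -5.5  3.8] y [34.6 84.1]
side -80 22 x [-8.3 -3.3  3.6] y [30.4 82.5]
side -70 25 x [-8.1 -3.6  3.5] y [27.5 83.9]
side -60 24 x [-8.  -3.7  3.1] y [21.6 83.3]
side -50 23 x [-8.4 -6.   3.2] y [15.8 81.7]
side -40 24 x [-8.2 -2.8  3.2] y [10.6 82.9]
side -30 25 x [-8.6 -4.2  2.8] y [ 3.7 84. ]
side -20 25 x [-9.7 -4.   2.7] y [ 7.5 81.5]
side -10 53 x [-17.   -6.4  15.9] y [ 5.7 82.4]
side 0 76 x [-17.7  -2.2  16.4] y [-39.6  82.2]
top -110 84 x [-29.5 -25.7  -5.1] y [-96.2  76.4]
top -100 76 x [-29.6 -27.2  -5.6] y [-97.6  60.6]
top -90 31 x [-28.8  -8.4  -4.9] y [-90.1  76.2]
top -80 26 x [-9.4 -8.1 -4.9] y [-79.5  68.3]
top -70 27 x [-9.8 -8.4 -4.9] y [-72.   77.9]
top -60 33 x [-9.3 -8.2 -4.6] y [-79.1  73.5]
top -50 26 x [-9.5 -8.2 -4.7] y [-79.5  77.6]
top -40 32 x [-9.6 -8.3 -4.9] y [-75.  77.]
top -30 27 x [-9.2 -8.1 -4.6] y [-79.2  67.7]
top -20 24 x [-9.7 -8.6 -4.5] y [-76.8  77. ]
top -10 31 x [-9.6 -8.1 -4.8] y [-77.4  74.6]
top 0 74 x [-9.1 -4.3  3.5] y [-79.9  77.3]
```

View pics/pre.png

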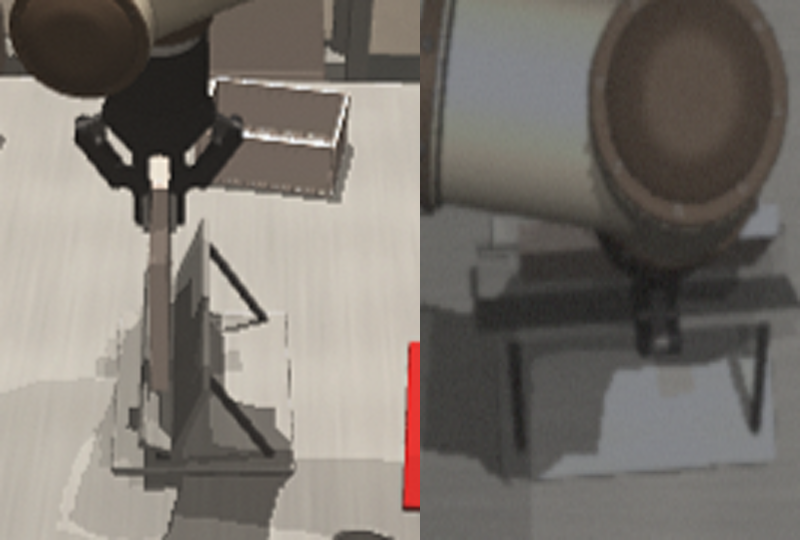

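The mould hangs upright (back-face x is constant over height) with its back about 1.3 mm ahead of the corner line. I'll lower it to contact.

Request:
arm_command:
  motion: [0,0,1,0,0,0,0,1,0,0,0,0,0.4,0,0,0,0,0.1,0,0,0,0,0,0,0,0,0,0,0,0]

```text
t: 7.92
tcp_pos: [0.5724, -0.2498, 0.1706]
tcp_rot: [[-0.999, 0.001, 0.033], [-0.033, -0.0, -0.999], [-0.001, -1.0, 0.0]]
force: [-0.5, 0.2, -1.1]
gripper_width: 0.0134
```

Request:
arm_command:
  motion: [0,0,0.15,0,0,0,0,0.1,0,0,0,0,0,0,0]

```text
t: 8.3
tcp_pos: [0.5721, -0.2497, 0.1677]
tcp_rot: [[-0.999, -0.0, 0.033], [-0.033, 0.0, -0.999], [0.0, -1.0, -0.0]]
force: [-0.3, -0.6, -2.0]
gripper_width: 0.0133
```

Request:
arm_command:
  motion: [0,0,0.1,0,0,0,0,0.05,0,0,0,0,0,0,0]

```text
t: 8.68
tcp_pos: [0.5723, -0.2499, 0.167]
tcp_rot: [[-0.999, 0.001, 0.033], [-0.033, -0.0, -0.999], [-0.001, -1.0, 0.0]]
force: [-0.5, -0.5, 1.8]
gripper_width: 0.0137
```

Contact is felt (+4 N). I'll open a little so the mould leans on the rear finger, then follow it back.

Request:
arm_command:
  motion: [2.0,0,0,0,0,2.0,0,0,0,0,2.2,0.3,0,0,0,2.4,0.3,0,0,0,2.6,0.3,0,0,0,2.8,0.3,0,0,0,3.0,0.3,0.1,0,0,3.0,0,0,0,0]

```text
t: 9.68
tcp_pos: [0.5568, -0.2502, 0.1653]
tcp_rot: [[-0.999, -0.0, 0.033], [-0.033, -0.0, -0.999], [0.0, -1.0, -0.0]]
force: [-0.4, -0.4, -0.6]
gripper_width: 0.0303
```

```bash
python3 - <<'E'
from m import *
s=mould('tilt'); d=pickle.load(open('side_tilt.pkl','rb'))
cv2.imwrite('pics/tilt.png',cv2.resize(d['frame'][130:290,270:410],None,fx=3.5,fy=3.5,interpolation=2))
P=pts(d).reshape(-1,3); q=P-[.5633,-.249,.038]; k=(abs(q[:,0])<.06)&(abs(q[:,1])<.1)&(P[:,2]>.045)&(P[:,2]<.18); q=q[k]
# end face of mould (y>+.078)
for z in range(10,135,10):
    j=(abs(q[:,2]*1000-z)<5)&(q[:,1]>.07)&(q[:,1]<.095)
    if j.sum()>2: print(z,j.sum(),'x',np.round(np.percentile(q[j,0],[5,50,95])*1000,1))
E
```

```text
t 9.675 tcp [ 0.5568 -0.2502  0.1653] F [-0.4 -0.4 -0.6] w 0.030333409278635003
10 47 x [-41.9   7.   22.1]
20 44 x [-58.8 -10.    9.7]
30 42 x [-53.6 -13.    4.4]
40 42 x [-46.4 -17.2   4.2]
50 49 x [-39.2 -20.2   4.2]
60 32 x [-32.9  -9.2   1.6]
70 40 x [-31.8 -10.3   1.4]
80 20 x [-15.1  -8.   -1. ]
90 20 x [-15.3 -10.5  -3.4]
100 21 x [-17.4 -10.5  -5.6]
110 21 x [-19.7 -12.9  -5.6]
120 25 x [-21.5 -12.9  -8.1]
130 28 x [-22.  -16.1 -10.4]
```

View pics/tilt.png

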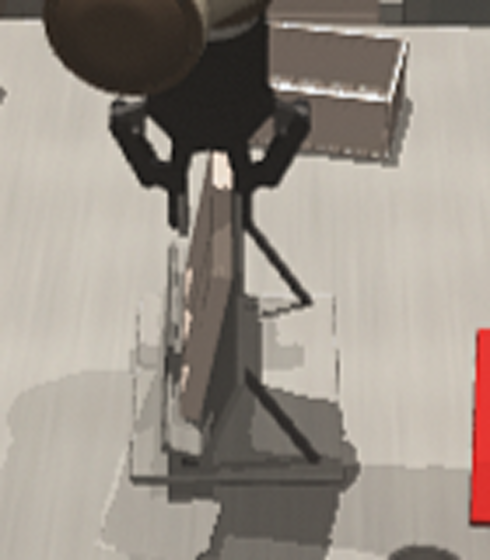

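The picture shows it leaning about halfway against the rear finger, bottom on the ledge behind the lip. Continuing.

Request:
arm_command:
  motion: [3,0.25,0,0,0,3,0.3,0.1,0,0,3,0.3,0.1,0,0,3.2,0.3,0.1,0,0,3.4,0.3,0.1,0,0,3.6,0.3,0,0,0,3.8,0.3,0,0,0,4,0.3,0,0,0,4,0.3,0,0,0,4,0,0,0,0]

```text
t: 11.02
tcp_pos: [0.5305, -0.2511, 0.1614]
tcp_rot: [[-0.999, 0.0, 0.033], [-0.033, -0.0, -0.999], [-0.0, -1.0, 0.0]]
force: [-0.4, 1.1, -0.4]
gripper_width: 0.0402
```

```bash
cat > chk.py <<'E'
from m import *
import sys
tag=sys.argv[1]; s=mould(tag); d=pickle.load(open(f'side_{tag}.pkl','rb'))
cv2.imwrite(f'pics/{tag}_c.png',cv2.resize(d['frame'][130:290,270:410],None,fx=3.5,fy=3.5,interpolation=2))
a=np.radians(2);b=np.radians(20)
R=np.array([[np.cos(a)*np.cos(b),np.sin(a)*np.cos(b),np.sin(b)],[-np.sin(a),np.cos(a),0],[-np.cos(a)*np.sin(b),-np.sin(a)*np.sin(b),np.cos(b)]])
for n in('side','top'):
    P=pts(pickle.load(open(f'{n}_{tag}.pkl','rb'))).reshape(-1,3); q=(P-[.5633,-.249,.038])@R.T*1000
    for z in range(5,136,13):
        j=(abs(q[:,2]-z)<6)&(abs(q[:,1])<95)&(q[:,0]>-4)&(q[:,0]<24)
        if j.sum()>4: print(n,z,j.sum(),'x',np.round(np.percentile(q[j,0],[5,50,95]),1),'y',np.round(np.percentile(q[j,1],[1,99]),1))
    j=(abs(q[:,2]-105)<22)&(abs(q[:,1])<95)&(q[:,0]>10)&(q[:,0]<20)
    if j.sum()>20:
        A=np.c_[q[j,1],q[j,2],np.ones(j.sum())]; print(n,'front face slopes dx/dy dx/dz',np.round(np.linalg.lstsq(A,q[j,0],rcond=None)[0],3),j.sum())
    print(n,'top z',np.round(np.percentile(q[(q[:,0]>2)&(q[:,0]<13)&(abs(q[:,1])<70)&(q[:,2]<140)&(q[:,2]>115),2],[50,95]),1))
E
python3 chk.py lean
```

```text
t 11.025 tcp [ 0.5305 -0.2511  0.1614] F [-0.4  1.1 -0.4] w 0.04022842847841081
side 5 231 x [ 3.3 15.3 22. ] y [-92.2  92.6]
side 18 119 x [-0.3 10.1 15.4] y [-79.4  90.4]
side 31 93 x [-0.4  8.9 14.9] y [-80.1  93.4]
side 44 94 x [-0.4  7.9 14.9] y [-72.7  90.6]
side 57 88 x [-0.5  7.5 14.4] y [-68.1  92.6]
side 70 104 x [-1.4  7.2 14. ] y [-73.7  90.2]
side 83 97 x [ 2.9  8.6 14.1] y [-76.   80.2]
side 96 100 x [ 3.3  8.2 13.6] y [-78.5  81. ]
side 109 64 x [ 0.7 10.5 13.4] y [-78.6  81.3]
side 122 89 x [ 0.1 12.  13.1] y [-70.1  81.6]
side 135 163 x [-1.2  6.6 12.5] y [-59.2  80. ]
side front face slopes dx/dy dx/dz [-1.0000e-03 -1.0000e-03  1.2399e+01] 145
side top z [129.5 132.3]
top 70 9 x [-3.5 -0.5  0.5] y [-94.6 -89.6]
top 122 10 x [-1.9  0.6 12.5] y [-81.8  76. ]
top 135 79 x [-0.7  2.5  9.8] y [-80.3  77.9]
top top z [130.1 133. ]
```

View pics/lean_c.png

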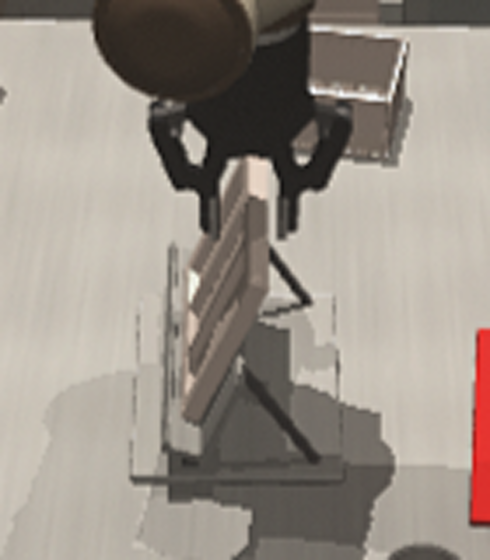

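It is seated on the face, about 1° off flat with the lower front edge at x≈15 mm, and both fingers are clear. I'll withdraw straight up.

Request:
arm_command:
  motion: [4,0,-1,0,0,4,0,-2,0,0,4,0,-3,0,0,4,0,-4,0,0,4,0,-4,0,0,4,0,0,0,0,4,0,0,0,0,4,0,0,0,0]

```text
t: 12.12
tcp_pos: [0.5301, -0.2509, 0.3001]
tcp_rot: [[-0.999, -0.002, 0.033], [-0.033, 0.001, -0.999], [0.002, -1.0, -0.001]]
force: [-0.1, 0.6, -0.1]
gripper_width: 0.0398
```

```bash
python3 chk.py fin; python3 - <<'E'
from h import *
d=pickle.load(open('side_fin.pkl','rb')); cv2.imwrite('pics/fin_full.png',d['frame'])
E
```

```text
t 12.125 tcp [ 0.5301 -0.2509  0.3001] F [-0.1  0.6 -0.1] w 0.0397795190444335
side 5 248 x [ 2.2 15.6 21.9] y [-91.3  93.4]
side 18 116 x [-0.6 10.5 15.6] y [-78.6  91.9]
side 31 100 x [-0.2  8.7 15.1] y [-79.6  91.5]
side 44 94 x [-0.8  8.2 14.5] y [-79.3  92.4]
side 57 98 x [ 0.6  8.3 14.7] y [-77.6  89.5]
side 70 106 x [-2.5  7.  13.9] y [-75.1  93.7]
side 83 96 x [ 3.5  7.9 14. ] y [-73.6  80.8]
side 96 96 x [ 3.3  8.1 13.5] y [-76.   81.3]
side 109 64 x [ 1.1 10.4 13. ] y [-77.1  81.5]
side 122 99 x [-0.4 12.  13. ] y [-78.2  81.7]
side 135 181 x [-0.6  6.2 12.1] y [-77.4  79. ]
side front face slopes dx/dy dx/dz [-1.0000e-03 -3.0000e-03  1.2644e+01] 155
side top z [129.6 132.1]
top 31 13 x [-1.   0.   0.8] y [80.4 94.3]
top 44 12 x [-0.4  0.1  0.6] y [80.1 93.9]
top 57 14 x [-0.6  0.1  0.8] y [80.3 94.1]
top 70 33 x [-3.8  0.   6.6] y [54.8 93.9]
top 83 35 x [ 5.1  5.7 13.6] y [30.1 76.6]
top 96 19 x [ 5.6 13.  14.1] y [31.8 77.3]
top 109 9 x [12.6 13.1 13.9] y [67.9 77.4]
top 122 68 x [-0.8 12.2 13.5] y [-20.4  78.1]
top 135 208 x [-0.5  6.  12.8] y [-79.6  77.5]
top front face slopes dx/dy dx/dz [ 3.0000e-03 -2.8000e-02  1.5987e+01] 65
top top z [130.2 133.5]
```

View pics/fin_full.png

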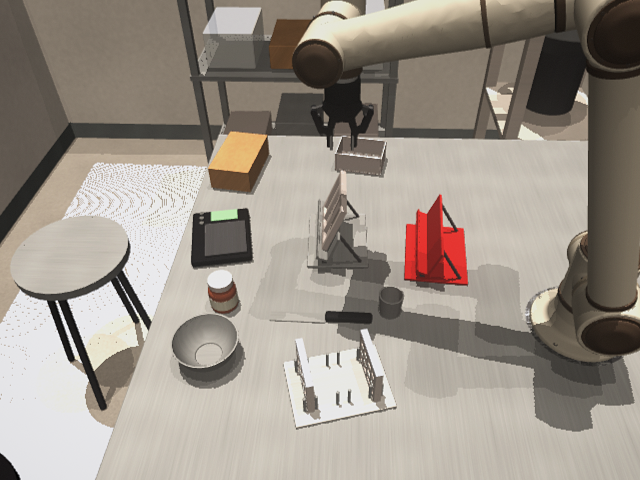

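The mould (335,220) rests on the grey stand, cavities outwards. The small moulds and utensils look unmoved, and the gripper is clear.

```bash
python3 -c "
from station import workorder; print(workorder.job_done())"
```

```text
the job is handed in; nothing more can be done
None
```

The large mould is on the grey drip stand, released and leaning back against the backstop with its cavities outwards. I handed the job in at about 12 s; no verdict was reported.

I gripped it by its solid top rim, lifted it out and carried it over with a turn of about 14°. I lowered it upright onto the ledge until contact (about 4 N), then opened the fingers a little and let it lean on the rear finger down to the backstop. The gripper then withdrew straight up.

**Last checks, in the backstop frame:**
- **Seating:** the top edge is at z ≈ 130–132 mm, which puts the bottom edge on the ledge. The front face is at x ≈ 15 mm near the bottom and 13 mm near the top.
- **Position along the ledge:** about 1–2 mm off the middle.
- **Lean:** about 1° off flat in the side view, judged along the front edge. Turn about the face is about 0°.
- **Disagreement:** fits to the upper front face gave dx/dz of -0.003 (side) and -0.028 (top, from only 65 points). Both are well inside the 0.13 rad limit.
- **Surroundings:** the small moulds and utensils looked unmoved in the final picture; I did not measure them. The tool force was near zero after withdrawal.
- **Not checked:** the contact force between mould and backstop cannot be read directly.

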